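# Release a bobbin from the splicing-bench dispenser

## Task

The two-lane dispenser on the fibre splicing bench holds an empty flanged bobbin behind one gate and a plain canister behind the other. Press down the pad of the rocking lever that lifts the bobbin's gate, keep it down until the bobbin has rolled to the front end of its lane, then let the lever come back up so that the gate is closed again. Work with the pad only: do not touch the bobbin or the canister, do not open the canister's gate, and leave the other things on the bench where they stand.

Things in the scene. Friction and masses are not known exactly. Their poses are not given: they have to be found in the camera images.
- dispenser: Fixed gravity dispenser, 262 mm long, 450 mm wide over its pads. Origin: on the bench under the line of the gates, midway between the lanes. x points up the lanes (away from the robot at yaw 0), y left, z up. Lanes centred at y +50 (left) and -50 mm (right), 58 mm wide, slope down 10 degrees to a front stop at x -160 mm; floor 45 mm up at the gates, walls 20 mm. Back plate at x 93, 88 mm high.
- left_rocker (a joint): Left (+y) lever's angle; it lifts the left lane's gate. 0 = pad up, gate closed (rest); grows as the pad goes down; stop at 0.52 rad; the gate is high enough from about 0.42, may let it slip past from 0.25. Springs back to 0: at mid-pad 2.5 N starts it, about 7 N holds it fully down. Pivot along dispenser x at y 140 mm, 90 mm up, between brackets 100 mm high.
- right_rocker (a joint): The same for the right (-y) lever and the right lane's gate; mirror image, pivot at y -140 mm.
- left_pad (a point): Middle of the top face of the left lever's flat black press pad, 44 mm (x) by 40 mm (y). At rest at dispenser x = 0, y = +207 mm, 95 mm above the bench, facing up; it turns with the lever and is about 33 mm lower when fully pressed.
- right_pad (a point): The same for the right lever's pad, at rest at dispenser x = 0, y = -207 mm, 95 mm above the bench.
- left_gate (a point): Middle of the left gate, an upright plate 50 mm wide (y), 34 mm high and 4 mm thick on the inner end of the left lever, across the left lane at dispenser x = 0, y = +53 mm; centre 76 mm above the bench when closed.
- right_gate (a point): The same for the right gate, at y = -53 mm.
- bobbin: White plastic bobbin, loose, about 60 g: two 40 mm flanges 6 mm thick, 18 mm waist between, 50 mm long. Lies across the left or right lane (its axis is its y), against the gate's uphill side. Origin: its centre, at first at dispenser x 22 mm, 70 mm up. With the gate up it rolls by itself in about a second to the front stop (centre then at x about -139 mm).
- canister: White plastic plain canister, loose, about 60 g: a straight cylinder 40 mm in diameter, 50 mm long, no waist, lying in the other lane in the same way. Origin: its centre.
- bottle: Bystander: clear plastic bottle, 48 mm in diameter, 110 mm tall, standing left of and behind the lanes. Origin: centre of its underside.
- jar: Bystander: amber jar, 56 mm in diameter, 60 mm tall, standing right of and behind the lanes. Origin: centre of its underside.
- screwdriver: Bystander: screwdriver 150 mm long, lying beside the front of the lanes on the right. Origin: underneath it, near its middle.
Things that resemble listed ones, but are neither listed nor needed, are in the scene too. Leave any green look-alike of the bobbin alone. What is shaped like the canister but blue is not meant.

How it is judged:
On the way, in this order (a step that is already met when the one before it is completed fails the run):
1. the pad of the lever on the bobbin's side is pressed down, its gate rising (((y of bobbin in the frame of dispenser above 0 m and value of joint left_rocker above 0.2 rad and horizontal distance between the grasp point and left_pad below 0.08 m) or (y of bobbin in the frame of dispenser below 0 m and value of joint right_rocker above 0.2 rad and horizontal distance between the grasp point and right_pad below 0.08 m))), for 0.05 s.
2. the bobbin has rolled to the front end of its lane while the gate is still up (x of bobbin in the frame of dispenser below -0.12 m and value of joint any of left_rocker, right_rocker above 0.1 rad), for 0.1 s.
At the end, for the whole second after the job is handed in: The bobbin lies at rest at the front end of its lane (its centre 120 to 160 mm down the lane from the gates), both gates are closed again (lever angles under 0.04 rad), and the canister still rests behind its closed gate (x of bobbin in the frame of dispenser between -0.16 and -0.12 m and z of bobbin in the frame of dispenser below 0.06 m and linear speed of each of bobbin, canister below 0.02 m/s and value of joint each of left_rocker, right_rocker below 0.04 rad and x of canister in the frame of dispenser above 0.012 m and z of canister in the frame of dispenser below 0.085 m); the robot touches nothing.
It fails at once if the robot touches the bobbin (contact force between any of the fingers, the arm and bobbin above 0.3 N).
It fails at once if the robot touches the canister (contact force between any of the fingers, the arm and canister above 0.3 N).
It fails at once if the bobbin or the canister is lifted out of its lane (z of any of bobbin, canister in the frame of dispenser above 0.1 m).
It fails at once if the canister's gate is opened (its lever turned by more than 0.2 rad) ((y of canister in the frame of dispenser above 0 m and value of joint left_rocker above 0.2 rad) or (y of canister in the frame of dispenser below 0 m and value of joint right_rocker above 0.2 rad)).
It fails at once if a bystander is moved by more than 25 mm or tipped (distance of any of bottle, jar, screwdriver from where it was at the start of the episode above 0.025 m or angle between any of bottle, jar's own z axis and vertical above 0.35 rad).
It also fails if it takes over 32 s, if anything falls off the work surface, if the arm or the gripper's body presses on something with over 40 N, if the wrist force passes 120 N, or if a joint passes its speed limit or range.

## Robot

A 6-joint arm with a two-finger parallel gripper is mounted at the origin on the work surface. World frame = base frame: x ahead of the robot, y to its left, z up, the work surface at z = 0. Lengths are in m, angles in rad, forces in N, time in s.
With the tool pointing down it reaches from about 0.35 to 0.725 m from the base axis. Payload 4.3 kg.
Tool frame: the origin (TCP) lies midway between the tips of the shut fingers; the grasp point (between the pads) lies 19 mm behind it; y points along the fingers, z is the direction in which the jaws open and shut, and the axes are right-handed (so a half turn about y gives the same grasp; the last joint's range is limited). The gripper opens to 85 mm and grips with 20 to 120 N. Pads are 22 mm wide; open, the fingers measure 114 mm over their backs; the gripper's body (76 mm by 85 mm) begins 54 mm behind the grasp point. The pads swing forward as they close: fully open they stand 13 mm farther back than shut.
Start: joints at [-1.36, 0.377, 0.081, 1.274, 0, 1.46], TCP at [0.181, -0.546, 0.231] pointing down, gripper open.
Joint ranges: [-2.72, 2.72], [-0.84, 1.66], [-1.02, 1.22], [-1.77, 2.12], [-1.37, 1.28], [-3.14, 3.14]. Speed limits (rad/s): [2.57, 2.57, 3.14, 3.14, 3.14, 3.14].

## Interface

Orientations are given as a unit quaternion [x, y, z, w].
In Python, from plant import arm, cams gives the robot as it stands. The module is installed in compiled form; this text tells all that it offers.
- The arm moves only by the shell command python3 -m handwheel 'ROWS' [FORCE]. ROWS is JSON, a list of rows, each an object with "claw": the closure in counts, from 0 (fully open) to 255 (shut); "offset": the shift along the tool's x, y, z in units of 40 mm (1.0 is 40 mm), a list of three; "twist": the turn, a rotation vector about the tool's x, y, z in units of 5 degrees (1.0 is 5 degrees), a list of three. In form: [{"claw": claw, "offset": [dx, dy, dz], "twist": [wx, wy, wz]}, ...]. A call has 1 to 10 rows; each row shifts and turns the commanded pose from where the row before left it, along the tool's axes as they then stand; what a row does not reach is not made up. A row lasts 1/12 s, in which the tool goes at most 41.7 mm and 7.16 degrees, less where a joint would pass 70% of its speed; a pose out of reach is approached as far as the arm can. A call is refused whole if a number of a shift passes 1 or a number of a turn 1, either way. A call with a gripper value outside its range is refused whole. The fingers move at their own pace and stop on an object; FORCE is the grip in N (left out, the last holds). Time passes only in rows, so rows that do not move let the fingers close. It gives the time, the measured TCP pose, the force and the opening at its end, in the units of the state.
- arm.get_obs(): the state, without advancing time (a new reading comes with each control period).
- cams.capture(name): name is "scene" or "top" or "wrist"; returns a dict with "color" (480x640x3 uint8, red, green, blue), "camera_matrix" (3x3 intrinsics, pixels), "origin" and "rotation" of the camera in the world; the wrist camera has in their place "T_tool_cam" (4x4, takes a point from camera to tool coordinates, whose origin is the TCP and whose axes are the tool frame's). Camera axes: x right, y down, z forward; pixel columns grow to the right and rows downward; lengths in m; the calibration is good to about 2 mm. A picture is of the moment at which its call begins: read the wrist's pose just before it. There is no depth.
- arm.job_done(): hands the job in, once; it reports no verdict.
The state is a dict: "time": time; "joint_pos": joint angles; "dq": joint speeds; "tau": joint torques, N m; "tcp_pos": TCP position; "tcp_rot": TCP orientation; "ft_force": force on the tool from outside, world axes, zero at the start; "torque": the same for the moment, N m; "gripper_width": finger opening in m.
Only numpy, scipy, OpenCV 4.12 (cv2) and the standard library are available. Lean on these libraries where they do the work, as an engineer would, in place of code of your own. Each camera call takes 0.05 s, during which the arm holds its last target.

## Working session

There is one attempt and no reset: what is moved stays moved. The work goes in short steps, Python scripts to look and compute and a shell command to move; the robot and the scene stay as the last step left them, time stands still between calls to the robot, and variables do not carry over. Pictures are saved under pics/ and viewed, and the job is handed in when it is done.

```bash
mkdir -p pics; python3 - <<'E'
from plant import arm,cams
import cv2,numpy as np
o=arm.get_obs();print({k:np.round(v,4).tolist() for k,v in o.items()})
for n in("scene","top"):
    c=cams.capture(n);cv2.imwrite(f"pics/{n}0.png",c["color"][:,:,::-1]);np.savez(f"pics/{n}0.npz",**c)
    print(n,c["camera_matrix"],c["origin"],c["rotation"])
E
```

```text
{'time': 0.0, 'joint_pos': [-1.3603, 0.3781, 0.0796, 1.2744, -0.0, 1.4605], 'dq': [-0.0008, -0.0006, 0.0005, 0.0016, 0.0003, -0.0011], 'tau': [-0.0004, -46.3604, 26.9875, 0.0208, -0.0001, -0.0], 'tcp_pos': [0.1812, -0.545, 0.2304], 'tcp_rot': [-0.113, 0.6988, -0.6973, 0.1129], 'ft_force': [0.6273, -0.3386, -0.5795], 'torque': [-0.0609, 0.0367, 0.0545], 'gripper_width': 0.0853}
scene [[497.69731277   0.         317.44709054]
 [  0.         497.69731277 240.23482914]
 [  0.           0.           1.        ]] [ 1.26381465 -0.2069931   0.76972701] [ 0.72846277  0.54952767 -0.24539029 -0.32733003]
top [[470.8142004    0.         322.3469137 ]
 [  0.         470.8142004  236.58756355]
 [  0.           0.           1.        ]] [4.34910667e-01 8.39606673e-04 1.02745785e+00] [-0.69769767  0.71394519 -0.03390532  0.04848364]
```

View pics/top0.png

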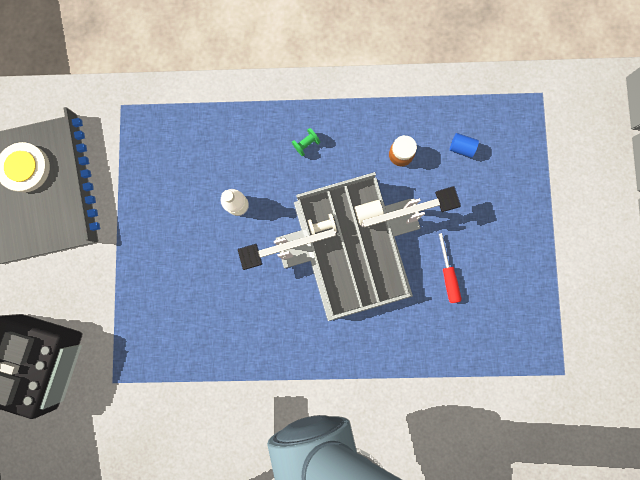

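View pics/scene0.png

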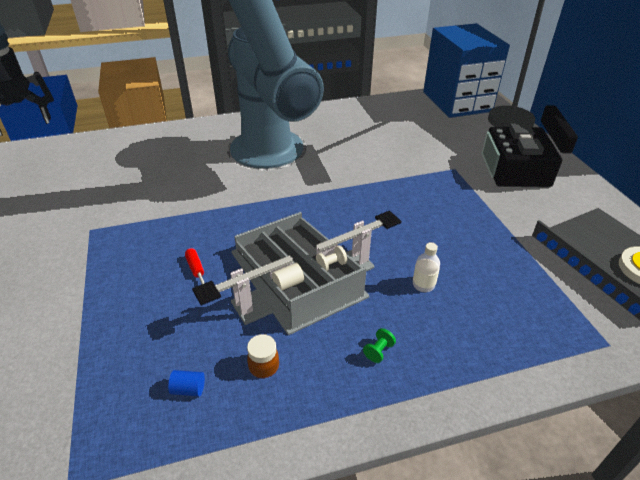

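Candidates: the white part at scene (331,258), the white part at (287,277), and two decoys, green (379,345) and blue (187,383). I'll enlarge the two in the lanes and the left pad.

```bash
python3 - <<'E'
import cv2,numpy as np
s=cv2.imread("pics/scene0.png");t=cv2.imread("pics/top0.png")
a=cv2.resize(s[190:320,190:410],None,fx=3.6,fy=3.6,interpolation=cv2.INTER_CUBIC)
cv2.imwrite("pics/c1.png",a)
b=cv2.resize(t[165:325,230:470],None,fx=3.3,fy=3.3,interpolation=cv2.INTER_CUBIC)
cv2.imwrite("pics/c2.png",b)
E
```

```text
(no output)
```

View pics/c1.png

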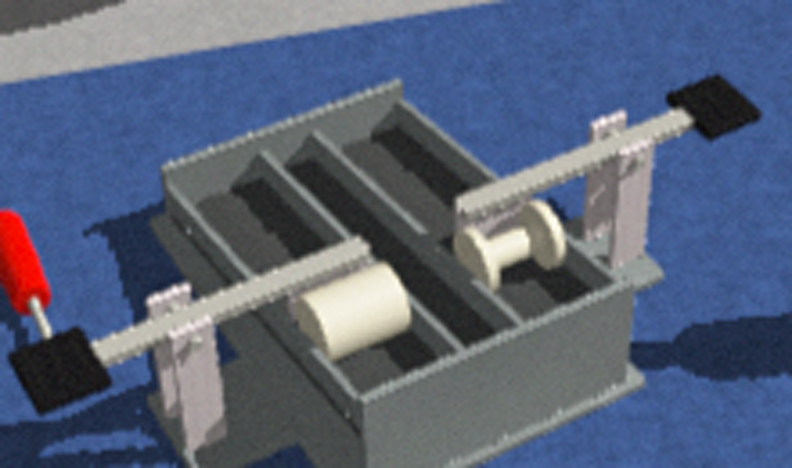

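View pics/c2.png

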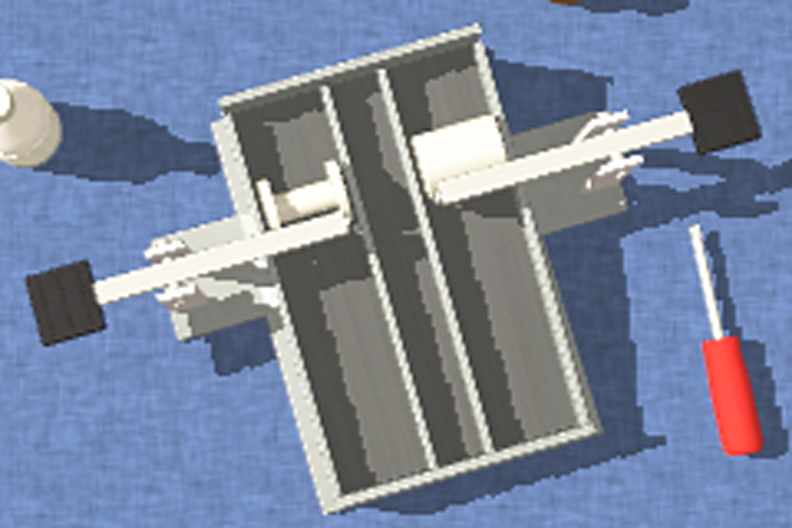

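The enlarged crops show the flanged part with a waist is in the left (+y) lane, at scene (331,258) and top (322,226). The plain cylinder is in the right lane. The pad to press is therefore the left one, at top (250.3,256.8) and scene (388.3,219.4). I'll triangulate both pads.

```bash
cat > h.py <<'E'
import numpy as np
from scipy.spatial.transform import Rotation as R
def ray(n,p):
    c=np.load(f"pics/{n}0.npz");d=np.linalg.inv(c["camera_matrix"])@[p[0],p[1],1]
    q=c["rotation"];r=R.from_quat(q).as_matrix() if q.shape==(4,) else q
    d=r@d;return c["origin"],d/np.linalg.norm(d)
def plane(n,p,z):
    o,d=ray(n,p);return o+d*(z-o[2])/d[2]
def tri(a,b):
    A=[];y=[]
    for o,d in(ray("top",a),ray("scene",b)):
        P=np.eye(3)-np.outer(d,d);A.append(P);y.append(P@o)
    x=np.linalg.lstsq(np.vstack(A),np.hstack(y),rcond=None)[0]
    return x,[np.linalg.norm(P@x-v) for P,v in zip(A,y)]
E
python3 - <<'E'
from h import *
L=tri((250.3,256.8),(388.3,219.4));Rr=tri((448.5,198.9),(206.7,292.8));print(L,Rr,np.linalg.norm(L[0]-Rr[0]))
l,r=plane("top",(250.3,256.8),.095),plane("top",(448.5,198.9),.095)
v=l-r;print(l,r,np.linalg.norm(v),"yaw",np.degrees(np.arctan2(-v[0],v[1])),(l+r)/2)
print(plane("scene",(388.3,219.4),.095))
from plant import arm
o=arm.get_obs();print(o["tcp_pos"],R.from_quat(o["tcp_rot"]).as_matrix())
E
```

```text
(array([0.50853813, 0.16672705, 0.09089882]), [np.float64(0.002861857319320228), np.float64(0.002861857319320015)]) (array([ 0.61519305, -0.23326967,  0.0915424 ]), [np.float64(0.0027779853451438607), np.float64(0.0027779853451440828)]) 0.41397229144595743
[0.50732132 0.16324191 0.095     ] [ 0.61413144 -0.23520996  0.095     ] 0.4125194455937374 yaw 15.006072569466323 [ 0.56072638 -0.03598402  0.095     ]
[0.51336374 0.16742501 0.095     ]
[ 0.18120404 -0.54510649  0.23046429] [[-9.48990528e-01 -3.38518571e-04  3.15304396e-01]
 [-3.15304493e-01  1.75115283e-03 -9.48988941e-01]
 [-2.30895805e-04 -9.99998409e-01 -1.76856388e-03]]
```

The pad spacing comes out at 413 mm (should be 414 mm) and the height at 91–95 mm (should be 95 mm), so both agree with the description. The yaw is 15° and the tool axes are already lined up with the dispenser. I'll shut the gripper, rise a little and travel across high up.

```bash
python3 -m handwheel '[{"claw":255,"offset":[0,-0.5,0],"twist":[0,0,0]},{"claw":255,"offset":[0,-0.5,0],"twist":[0,0,0]},{"claw":255,"offset":[-0.45,0,-0.48],"twist":[0,0,0]},{"claw":255,"offset":[-0.45,0,-0.48],"twist":[0,0,0]},{"claw":255,"offset":[-0.45,0,-0.48],"twist":[0,0,0]},{"claw":255,"offset":[-0.45,0,-0.48],"twist":[0,0,0]},{"claw":255,"offset":[-0.45,0,-0.48],"twist":[0,0,0]},{"claw":255,"offset":[-0.45,0,-0.48],"twist":[0,0,0]},{"claw":255,"offset":[-0.45,0,-0.48],"twist":[0,0,0]},{"claw":255,"offset":[-0.45,0,-0.48],"twist":[0,0,0]}]' 30
```

```text
time: 0.93
tcp_pos: [0.2697, -0.353, 0.2709]
tcp_rot: [-0.113, 0.698, -0.698, 0.113]
ft_force: [-0.0, 0.1, -0.4]
gripper_width: 0.0
```

```bash
python3 -m handwheel '[{"claw":255,"offset":[-0.45,0,-0.48],"twist":[0,0,0]},{"claw":255,"offset":[-0.45,0,-0.48],"twist":[0,0,0]},{"claw":255,"offset":[-0.45,0,-0.48],"twist":[0,0,0]},{"claw":255,"offset":[-0.45,0,-0.48],"twist":[0,0,0]},{"claw":255,"offset":[-0.45,0,-0.48],"twist":[0,0,0]},{"claw":255,"offset":[-0.45,0,-0.48],"twist":[0,0,0]},{"claw":255,"offset":[-0.45,0,-0.48],"twist":[0,0,0]},{"claw":255,"offset":[-0.45,0,-0.48],"twist":[0,0,0]},{"claw":255,"offset":[-0.45,0,-0.48],"twist":[0,0,0]},{"claw":255,"offset":[-0.45,0,-0.48],"twist":[0,0,0]}]'
```

```text
time: 1.77
tcp_pos: [0.3798, -0.1142, 0.271]
tcp_rot: [-0.113, 0.698, -0.698, 0.113]
ft_force: [0.3, -1.0, -0.3]
gripper_width: 0.0002
```

```bash
python3 -m handwheel '[{"claw":255,"offset":[-0.45,0,-0.48],"twist":[0,0,0]},{"claw":255,"offset":[-0.45,0,-0.48],"twist":[0,0,0]},{"claw":255,"offset":[-0.45,0,-0.48],"twist":[0,0,0]},{"claw":255,"offset":[-0.45,0,-0.48],"twist":[0,0,0]},{"claw":255,"offset":[-0.45,0,-0.48],"twist":[0,0,0]},{"claw":255,"offset":[-0.45,0,-0.48],"twist":[0,0,0]},{"claw":255,"offset":[-0.45,0,-0.48],"twist":[0,0,0]},{"claw":255,"offset":[-0.45,0,-0.48],"twist":[0,0,0]},{"claw":255,"offset":[0,0,0],"twist":[0,0,0]},{"claw":255,"offset":[0,0,0],"twist":[0,0,0]}]'
```

```text
time: 2.6
tcp_pos: [0.4679, 0.0764, 0.2707]
tcp_rot: [0.114, -0.698, 0.698, -0.113]
ft_force: [0.3, 0.1, 0.0]
gripper_width: -0.0001
```

```bash
python3 -m handwheel '[{"claw":255,"offset":[-0.42,0,-0.47],"twist":[0,0,0]},{"claw":255,"offset":[-0.42,0,-0.47],"twist":[0,0,0]},{"claw":255,"offset":[-0.42,0,-0.47],"twist":[0,0,0]},{"claw":255,"offset":[-0.42,0,-0.47],"twist":[0,0,0]},{"claw":255,"offset":[0,0.7,0],"twist":[0,0,0]},{"claw":255,"offset":[0,0.7,0],"twist":[0,0,0]},{"claw":255,"offset":[0,0.7,0],"twist":[0,0,0]},{"claw":255,"offset":[0,0.7,0],"twist":[0,0,0]},{"claw":255,"offset":[0,0.6,0],"twist":[0,0,0]},{"claw":255,"offset":[0,0,0],"twist":[0,0,0]}]'
python3 - <<'E'
from plant import arm,cams
import cv2,numpy as np
print(arm.get_obs()["tcp_pos"])
a=cams.capture("scene")["color"][:,:,::-1];b=cams.capture("wrist")["color"][:,:,::-1]
a=cv2.resize(a[150:300,260:460],(600,450),interpolation=cv2.INTER_CUBIC)
cv2.imwrite("pics/s1.png",a);cv2.imwrite("pics/w1.png",b)
E
```

```text
time: 3.43
tcp_pos: [0.5037, 0.166, 0.1303]
tcp_rot: [0.116, -0.698, 0.698, -0.109]
ft_force: [-0.7, 0.7, -0.7]
gripper_width: -0.0004
[0.50368948 0.16599547 0.13025435]
```

View pics/s1.png

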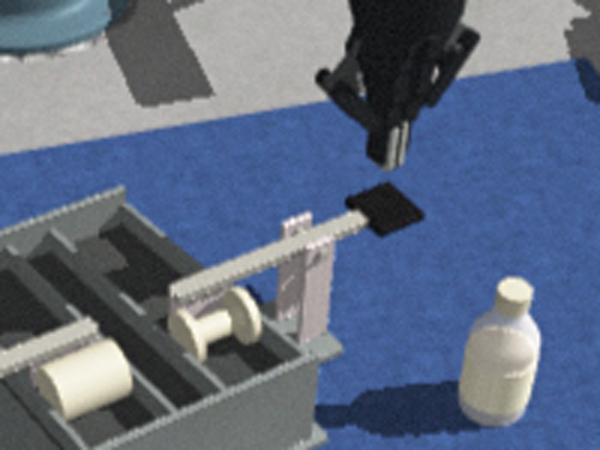

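View pics/w1.png

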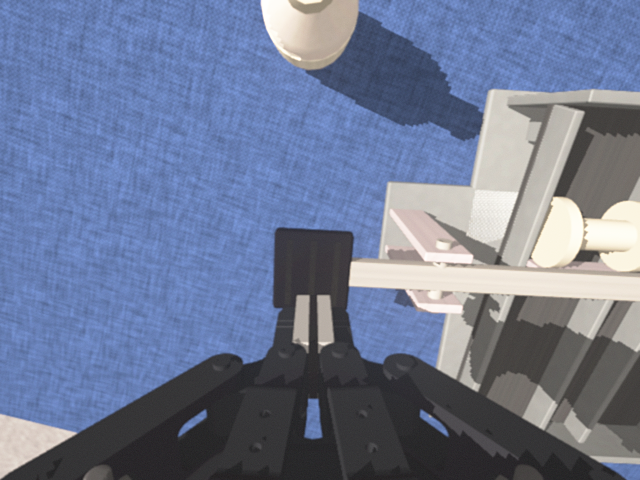

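The wrist picture shows the shut fingers just short of the pad, whose centre is near (314,268). The bobbin is in this lane at (605,235). I'll measure the pad position from this view.

```bash
python3 - <<'E'
from plant import arm,cams
import numpy as np
from scipy.spatial.transform import Rotation as R
o=arm.get_obs();c=cams.capture("wrist");T=c["T_tool_cam"];M=R.from_quat(o["tcp_rot"]).as_matrix();p=np.array(o["tcp_pos"])
org=p+M@T[:3,3]
for px in((314,268),(275,228),(353,232),(349,311),(275,306)):
    d=M@T[:3,:3]@np.linalg.inv(c["camera_matrix"])@[*px,1];x=org+d*(.095-org[2])/d[2];print(px,x.round(4),(M.T@(x-p)/.04).round(2))
print(M.round(3))
E
```

```text
(314, 268) [0.5114 0.1667 0.095 ] [-0.11  1.    0.04]
(275, 228) [0.5258 0.1921 0.095 ] [-0.65  1.   -0.45]
(353, 232) [0.5361 0.1543 0.095 ] [-0.59  1.    0.53]
(349, 311) [0.4936 0.1409 0.095 ] [0.52 1.   0.51]
(275, 306) [0.4839 0.1797 0.095 ] [ 0.45  1.   -0.48]
[[-0.949 -0.003  0.314]
 [-0.314 -0.001 -0.949]
 [ 0.003 -1.     0.   ]]
```

The wrist view puts the pad at (0.511, 0.167), which agrees with the first estimate. I'll shift 4 mm and press down in gentle steps.

```bash
python3 -m handwheel '[{"claw":255,"offset":[-0.1,0.3,0],"twist":[0,0,0]},{"claw":255,"offset":[0,0.3,0],"twist":[0,0,0]},{"claw":255,"offset":[0,0.2,0],"twist":[0,0,0]},{"claw":255,"offset":[0,0.2,0],"twist":[0,0,0]},{"claw":255,"offset":[0,0.2,0.03],"twist":[0,0,0]},{"claw":255,"offset":[0,0.15,0.03],"twist":[0,0,0]},{"claw":255,"offset":[0,0.1,0.03],"twist":[0,0,0]},{"claw":255,"offset":[0,0.05,0],"twist":[0,0,0]},{"claw":255,"offset":[0,0,0],"twist":[0,0,0]},{"claw":255,"offset":[0,0,0],"twist":[0,0,0]}]'
python3 - <<'E'
from plant import arm,cams
import cv2
a=cams.capture("scene")["color"][:,:,::-1]
a=cv2.resize(a[150:300,220:420],(600,450),interpolation=cv2.INTER_CUBIC)
cv2.imwrite("pics/s2.png",a);o=arm.get_obs();print(o["ft_force"],o["tcp_pos"],o["time"])
E
```

```text
time: 4.42
tcp_pos: [0.5136, 0.1665, 0.0758]
tcp_rot: [-0.113, 0.698, -0.698, 0.114]
ft_force: [0.7, 4.8, 3.8]
gripper_width: 0.0002
[1.37624078 5.19606794 3.73927898] [0.5136032  0.16635511 0.0757764 ] 4.4667
```

View pics/s2.png

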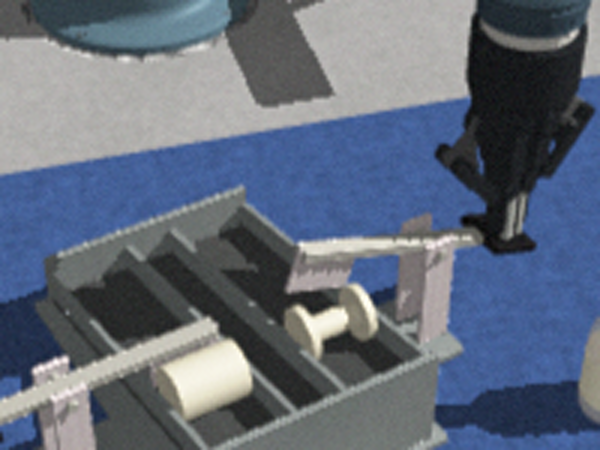

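The gate is partly up, with the angle at roughly 0.3, and the bobbin hasn't moved yet. I'll press about 13 mm further and hold.

```bash
python3 -m handwheel '[{"claw":255,"offset":[0,0.1,0.03],"twist":[0,0,0]},{"claw":255,"offset":[0,0.1,0.03],"twist":[0,0,0]},{"claw":255,"offset":[0,0.08,0],"twist":[0,0,0]},{"claw":255,"offset":[0,0.05,0],"twist":[0,0,0]},{"claw":255,"offset":[0,0,0],"twist":[0,0,0]},{"claw":255,"offset":[0,0,0],"twist":[0,0,0]}]'
python3 - <<'E'
from plant import arm,cams
import cv2
a=cams.capture("scene")["color"][:,:,::-1]
a=cv2.resize(a[150:300,220:420],(600,450),interpolation=cv2.INTER_CUBIC)
cv2.imwrite("pics/s3.png",a);o=arm.get_obs();print(o["ft_force"],o["tcp_pos"],o["time"])
E
```

```text
time: 4.97
tcp_pos: [0.5148, 0.1628, 0.064]
tcp_rot: [0.112, -0.697, 0.699, -0.114]
ft_force: [-3.1, 1.2, 14.3]
gripper_width: 0.0
[-2.76584287  0.22926247 14.83869503] [0.51476457 0.16279434 0.06405639] 5.0167
```

View pics/s3.png

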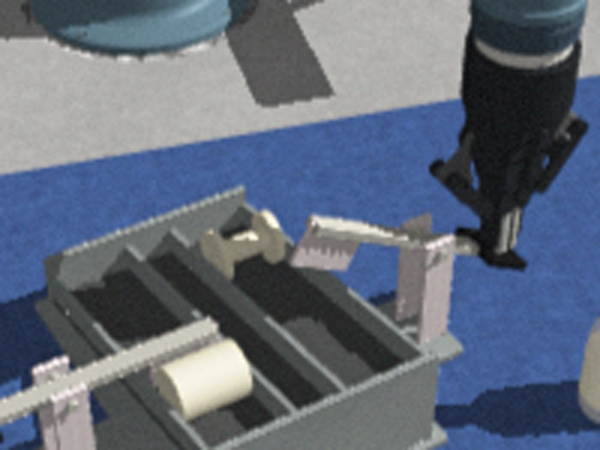

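The lever is on its stop at about 14 N, and the bobbin has rolled under the gate and nearly reached the front. I'll hold a little longer and look again.

```bash
python3 -m handwheel '[{"claw":255,"offset":[0,0,0],"twist":[0,0,0]},{"claw":255,"offset":[0,0,0],"twist":[0,0,0]},{"claw":255,"offset":[0,0,0],"twist":[0,0,0]},{"claw":255,"offset":[0,0,0],"twist":[0,0,0]},{"claw":255,"offset":[0,0,0],"twist":[0,0,0]},{"claw":255,"offset":[0,0,0],"twist":[0,0,0]},{"claw":255,"offset":[0,0,0],"twist":[0,0,0]},{"claw":255,"offset":[0,0,0],"twist":[0,0,0]},{"claw":255,"offset":[0,0,0],"twist":[0,0,0]},{"claw":255,"offset":[0,0,0],"twist":[0,0,0]}]'
python3 - <<'E'
from plant import arm,cams
import cv2
a=cams.capture("scene")["color"][:,:,::-1];b=cams.capture("top")["color"][:,:,::-1]
a=cv2.resize(a[150:300,220:420],(400,300),interpolation=cv2.INTER_CUBIC)
b=cv2.resize(b[165:330,230:450],(400,300),interpolation=cv2.INTER_CUBIC)
cv2.imwrite("pics/s4.png",cv2.hconcat([a,b]));o=arm.get_obs();print(o["ft_force"],o["tcp_pos"],o["time"])
E
```

```text
time: 5.85
tcp_pos: [0.5148, 0.1628, 0.0641]
tcp_rot: [0.112, -0.697, 0.699, -0.114]
ft_force: [-2.4, -0.1, 14.5]
gripper_width: -0.0
[-2.85373885  0.64439187 15.1867581 ] [0.51475002 0.16280006 0.06402849] 5.95
```

View pics/s4.png

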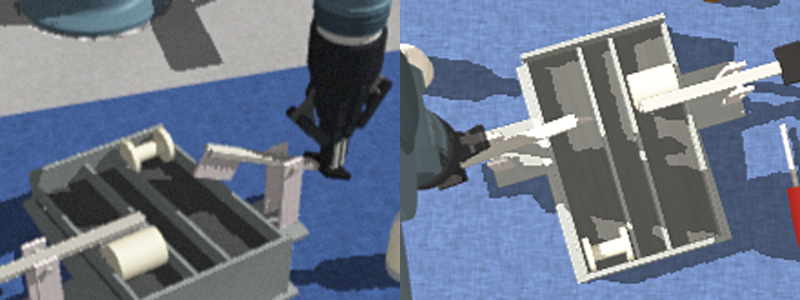

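The bobbin is against the front stop, at (608,250) in the right half of the picture. The left gate is up and the canister hasn't moved. I'll raise the lever slowly and then back off upwards.

```bash
python3 -m handwheel '[{"claw":255,"offset":[0,-0.12,0],"twist":[0,0,0]},{"claw":255,"offset":[0,-0.12,-0.03],"twist":[0,0,0]},{"claw":255,"offset":[0,-0.12,-0.03],"twist":[0,0,0]},{"claw":255,"offset":[0,-0.12,-0.03],"twist":[0,0,0]},{"claw":255,"offset":[0,-0.12,0],"twist":[0,0,0]},{"claw":255,"offset":[0,-0.12,0],"twist":[0,0,0]},{"claw":255,"offset":[0,-0.12,0],"twist":[0,0,0]},{"claw":255,"offset":[0,-0.2,0],"twist":[0,0,0]},{"claw":255,"offset":[0,-0.4,0],"twist":[0,0,0]},{"claw":255,"offset":[0,-0.6,0],"twist":[0,0,0]}]'
python3 -m handwheel '[{"claw":255,"offset":[0,-0.8,0],"twist":[0,0,0]},{"claw":255,"offset":[0,-0.8,0],"twist":[0,0,0]},{"claw":255,"offset":[0,0,0],"twist":[0,0,0]},{"claw":255,"offset":[0,0,0],"twist":[0,0,0]},{"claw":255,"offset":[0,0,0],"twist":[0,0,0]},{"claw":255,"offset":[0,0,0],"twist":[0,0,0]},{"claw":255,"offset":[0,0,0],"twist":[0,0,0]},{"claw":255,"offset":[0,0,0],"twist":[0,0,0]}]'
python3 - <<'E'
from plant import arm,cams
import cv2
A=cams.capture("scene")["color"][:,:,::-1];B=cams.capture("top")["color"][:,:,::-1]
a=cv2.resize(A[170:320,190:410],(400,300),interpolation=cv2.INTER_CUBIC)
b=cv2.resize(B[165:330,230:470],(400,300),interpolation=cv2.INTER_CUBIC)
cv2.imwrite("pics/s5.png",cv2.hconcat([a,b]))
cv2.imwrite("pics/s6.png",cv2.hconcat([cv2.resize(A,(400,300)),cv2.resize(B,(400,300))]))
o=arm.get_obs();print(o["ft_force"],o["tcp_pos"],o["time"])
E
```

```text
time: 6.78
tcp_pos: [0.5098, 0.1656, 0.1418]
tcp_rot: [0.115, -0.697, 0.699, -0.11]
ft_force: [-0.3, -0.5, -0.0]
gripper_width: 0.0002
time: 7.45
tcp_pos: [0.5116, 0.1668, 0.2062]
tcp_rot: [0.114, -0.698, 0.698, -0.112]
ft_force: [0.0, 0.5, -0.1]
gripper_width: -0.0001
[ 0.07528121  0.27484671 -0.17056575] [0.51205646 0.16696467 0.20676557] 7.55
```

View pics/s5.png

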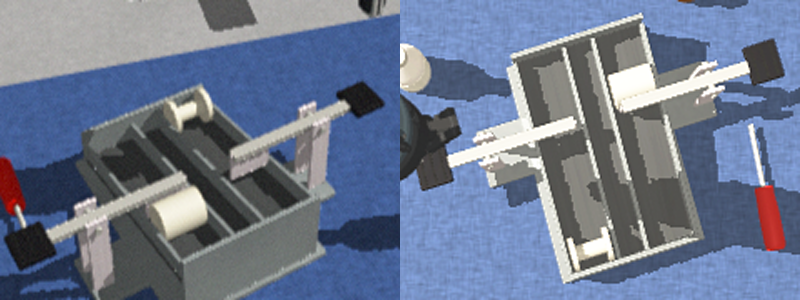

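View pics/s6.png

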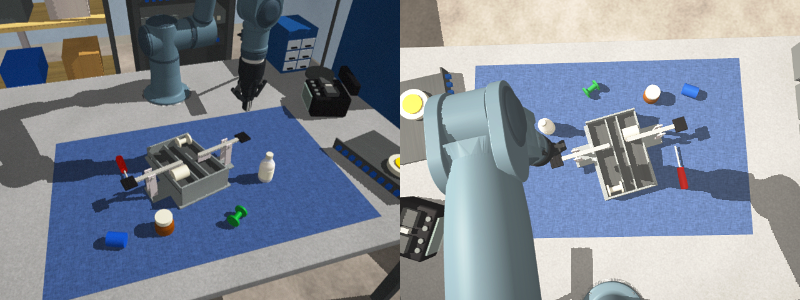

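The bobbin is at the front stop and both levers are at rest: left gate edge at scene (317,246) against (317,247) at the start, left pad at (388,220) against (388,219). The canister and bystanders are where they were, and the gripper is free. I'm handing the job in.

```bash
python3 -c "
from plant import arm
print(arm.job_done(), arm.get_obs()['ft_force'])"
```

```text
the job is handed in; nothing more can be done
the job is handed in; nothing more can be done
```

The bobbin is at the front end of its lane, its gate is closed again, and I handed the job in at about 7.6 s; no verdict is reported.

- **What I did:** The bobbin, the part with a waist between flanges, was in the left lane, so I used the left pad. I pressed it with the shut fingers to the lever's stop, at about 15 N, and held it there for about a second. Once the bobbin was against the front stop, I eased the lever up and backed off about 110 mm above the pad.
- **Last checks:** The final pictures show the bobbin at the front stop and the canister still behind its closed gate. The left gate and pad are back within a pixel of where they started, and the bystanders look unmoved. The force on the tool was near zero.
- **Disagreement:** The top and scene cameras differed by about 6 mm on the pad's position. The wrist camera's reading fell between them, and I pressed there.

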